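# Stand the glazed vases on their drip saucers

## Robot

A 6-joint arm with a two-finger parallel gripper is mounted at the origin on the work surface. World frame = base frame: x ahead of the robot, y to its left, z up, the work surface at z = 0. Lengths are in m, angles in rad, forces in N, time in s.
With the tool pointing down it reaches from about 0.275 to 0.75 m from the base axis. Payload 10.2 kg.
Tool frame: the origin (TCP) lies midway between the tips of the shut fingers; the grasp point (between the pads) lies 19 mm behind it (env.hold_point_z is the distance from the TCP to the grasp point, in m); z points along the fingers, y is the line along which they close (so a half turn about z gives the same grasp; the last joint's range is limited). The gripper opens to 85 mm and grips with 20 to 120 N. Pads are 22 mm wide; open, the fingers measure 114 mm over their backs; the gripper's body (76 mm by 85 mm) begins 54 mm behind the grasp point. The pads swing forward as they close: fully open they stand 13 mm farther back than shut.
Start: joints at [-1.432, 0.313, 1.498, -0, 1.331, -0.223], TCP at [0.186, -0.491, 0.203] pointing down, gripper open.
Joint ranges: [-2.94, 2.94], [-0.97, 2.17], [0.19, 2.56], [-1.23, 4.37], [0.02, 3.11], [-2.88, 2.88]. Speed limits (rad/s): [2.39, 2.39, 3.01, 3.14, 3.14, 3.14].

## Interface

Orientations are given as a unit quaternion [x, y, z, w].
In Python, from bench import env, kinematics, monitor, eyes, job gives the robot as it stands. The module is installed in compiled form; this text tells all that it offers. Calls block until the motion is done:
- env.reach(position, orientation): joint-space move of the TCP to a pose.
- env.movel(position, velocity=0.15, frame=None, guard=None): straight line of the TCP; frame=None keeps the orientation; velocity is the mean speed in m/s. With guard (N) it stops when the force on the tool has changed by that much, and returns True; else False.
- env.set_joints(angles): joint-space move.
- env.release() and env.close_gripper(effort=None): open the fingers fully, or close them until they stop; effort is the grip in N (None keeps the last).
- env.hold(seconds).
- kinematics.ik(position, orientation): joint angles nearest the present ones, or None.
- monitor.sense(): the state.
- eyes.grab_frame(name): name is "scene" or "top"; returns a dict with "frame" (480x640x3 uint8, red, green, blue), "mtx" (3x3 intrinsics, pixels), "view" (4x4, takes a point from world to camera coordinates). Camera axes: x right, y down, z forward; pixel columns grow to the right and rows downward; lengths in m; the calibration is good to about 2 mm. A picture is of the moment at which its call begins. There is no depth.
A pose or a line that the arm cannot do raises env.MotionError and nothing moves.
- job.hand_in(): hands the job in; it is judged then, once.
The state is a dict: "clock": time; "joints": joint angles; "qvel": joint speeds; "joint_efforts": joint torques, N m; "position": TCP position; "ee_rot": TCP orientation; "contact_force": force on the tool from outside, world axes, zero at the start; "ft_torque": the same for the moment, N m; "finger_gap": opening from 0.0 (shut) to 1.0 (fully open); "gripper_force": force on a finger pad.
Only numpy, scipy, OpenCV 4.12 (cv2) and the standard library are available. Lean on these libraries where they do the work, as an engineer would, in place of code of your own. Each camera call takes 0.05 s, during which the arm holds its last target. There are 200 camera calls.

## Task

Get the glazed bud vases ready for the kiln: stand each of the four vases with a coloured neck upright on the drip saucer of its own colour, flat inside the rim. Set them down gently without knocking any over, and leave the two plain grey vases where they stand.

Things in the scene. Friction and masses are not known exactly. Their poses are not given: they have to be found in the camera images.
- blue_vase_mid (a point): The blue vase: a small upright bud vase: straight round body 46 mm in diameter up to 60 mm, then a shoulder and a narrow neck (about 30 mm); 84 mm tall in all, about 0.17 kg. Bare dark grey clay below, blue glaze on the shoulder and neck (upper 31 mm). This point is its centre, half-way up (42 mm above its foot); z is its upright axis. It stands loose on the table at the start.
- blue_saucer: The blue drip saucer: a round, low dish, all blue, 84 mm across outside, fixed to the table. Its flat floor is 72 mm across and 6 mm above its underside; the rim around it is 6 mm thick and rises to 11 mm. Origin: centre of its underside, on the table; z up.
- green_vase_mid (a point): The green vase: a small upright bud vase: straight round body 46 mm in diameter up to 60 mm, then a shoulder and a narrow neck (about 30 mm); 84 mm tall in all, about 0.17 kg. Bare dark grey clay below, green glaze on the shoulder and neck (upper 31 mm). This point is its centre, half-way up (42 mm above its foot); z is its upright axis. It stands loose on the table at the start.
- green_saucer: The green drip saucer: a round, low dish, all green, 84 mm across outside, fixed to the table. Its flat floor is 72 mm across and 6 mm above its underside; the rim around it is 6 mm thick and rises to 11 mm. Origin: centre of its underside, on the table; z up.
- yellow_vase_mid (a point): The yellow vase: a small upright bud vase: straight round body 46 mm in diameter up to 60 mm, then a shoulder and a narrow neck (about 30 mm); 84 mm tall in all, about 0.17 kg. Bare dark grey clay below, yellow glaze on the shoulder and neck (upper 31 mm). This point is its centre, half-way up (42 mm above its foot); z is its upright axis. It stands loose on the table at the start.
- yellow_saucer: The yellow drip saucer: a round, low dish, all yellow, 84 mm across outside, fixed to the table. Its flat floor is 72 mm across and 6 mm above its underside; the rim around it is 6 mm thick and rises to 11 mm. Origin: centre of its underside, on the table; z up.
- red_vase_mid (a point): The red vase: a small upright bud vase: straight round body 46 mm in diameter up to 60 mm, then a shoulder and a narrow neck (about 30 mm); 84 mm tall in all, about 0.17 kg. Bare dark grey clay below, red glaze on the shoulder and neck (upper 31 mm). This point is its centre, half-way up (42 mm above its foot); z is its upright axis. It stands loose on the table at the start.
- red_saucer: The red drip saucer: a round, low dish, all red, 84 mm across outside, fixed to the table. Its flat floor is 72 mm across and 6 mm above its underside; the rim around it is 6 mm thick and rises to 11 mm. Origin: centre of its underside, on the table; z up.
- plain_a_mid (a point): An unglazed vase, dark grey clay all over: a small upright bud vase: straight round body 46 mm in diameter up to 60 mm, then a shoulder and a narrow neck (about 30 mm); 84 mm tall in all, about 0.17 kg. This point is its centre, half-way up (42 mm above its foot); z is its upright axis. It stands loose on the table at the start.
- plain_b_mid (a point): An unglazed vase, dark grey clay all over: a small upright bud vase: straight round body 46 mm in diameter up to 60 mm, then a shoulder and a narrow neck (about 30 mm); 84 mm tall in all, about 0.17 kg. This point is its centre, half-way up (42 mm above its foot); z is its upright axis. It stands loose on the table at the start.

How it is judged:
At the end, for the whole second after the job is handed in: Each of the four glazed vases stands released and at rest on the saucer of its own colour: centre within 14.5 mm of the saucer's (anywhere flat inside the rim), foot on the saucer's floor (height within 4 mm), upright within 0.1 rad; the two unglazed vases are within 20 mm of where they began (horizontal distance between blue_vase_mid and blue_saucer below 0.0145 m and z of blue_vase_mid in the frame of blue_saucer between 0.044 and 0.052 m and angle between each of blue_vase_mid, green_vase_mid, yellow_vase_mid, red_vase_mid's own z axis and vertical below 0.1 rad and linear speed of each of blue_vase, green_vase, yellow_vase, red_vase below 0.02 m/s and horizontal distance between green_vase_mid and green_saucer below 0.0145 m and z of green_vase_mid in the frame of green_saucer between 0.044 and 0.052 m and horizontal distance between yellow_vase_mid and yellow_saucer below 0.0145 m and z of yellow_vase_mid in the frame of yellow_saucer between 0.044 and 0.052 m and horizontal distance between red_vase_mid and red_saucer below 0.0145 m and z of red_vase_mid in the frame of red_saucer between 0.044 and 0.052 m and distance of each of plain_a_mid, plain_b_mid from where it was at the start of the episode below 0.02 m); the robot touches nothing.
It fails at once if a glazed vase is tipped over (angle between any of blue_vase_mid, green_vase_mid, yellow_vase_mid, red_vase_mid's own z axis and vertical above 0.7 rad).
It fails at once if a glazed vase is dropped or banged down on its saucer (over 33 N) (contact force between blue_vase and blue_saucer above 33 N or contact force between green_vase and green_saucer above 33 N or contact force between yellow_vase and yellow_saucer above 33 N or contact force between red_vase and red_saucer above 33 N).
It fails at once if an unglazed vase is picked up, knocked over or pushed away (distance of any of plain_a_mid, plain_b_mid from where it was at the start of the episode above 0.03 m).
It also fails if it takes over 112 s, if anything falls off the work surface, if the arm or the gripper's body presses on something with over 40 N, if the wrist force passes 120 N, or if a joint passes its speed limit or range.

## Working session

There is one attempt and no reset: what is moved stays moved. The work goes in short steps, each a Python script; the robot and the scene stay as the last script left them, time stands still between calls to the robot, and variables do not carry over. Pictures are saved under pics/ and viewed, at most 14 in all, crops included, and the job is handed in when it is done.

```bash
mkdir -p pics
python3 - <<'E'
from bench import env, kinematics, monitor, eyes, job
import cv2,numpy as np
for n in("top","scene"):
    f=eyes.grab_frame(n); cv2.imwrite(f"pics/{n}0.png",f["frame"][:,:,::-1]); print(n,f["mtx"].round(1).tolist(),f["view"].round(4).tolist())
s=monitor.sense(); print(s["ee_rot"],s["clock"],env.hold_point_z)
E
```

```text
top [[438.3, 0.0, 317.0], [0.0, 438.3, 238.1], [0.0, 0.0, 1.0]] [[0.0064, -0.9998, 0.0171, 0.0014], [-0.9871, -0.0091, -0.1597, 0.5313], [0.1598, -0.0158, -0.987, 0.8293], [0.0, 0.0, 0.0, 1.0]]
scene [[446.7, 0.0, 319.8], [0.0, 446.7, 241.8], [0.0, 0.0, 1.0]] [[-0.1446, 0.9895, 0.0084, 0.0694], [0.5825, 0.092, -0.8076, -0.2661], [-0.7999, -0.1119, -0.5896, 1.1081], [0.0, 0.0, 0.0, 1.0]]
[ 9.83682732e-01  1.79910885e-01  4.00246013e-05 -5.95145673e-04] 0.1 0.0187
```

View pics/top0.png

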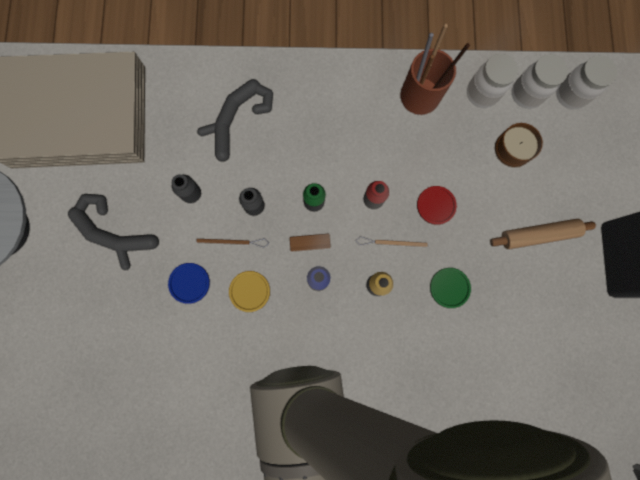

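View pics/scene0.png

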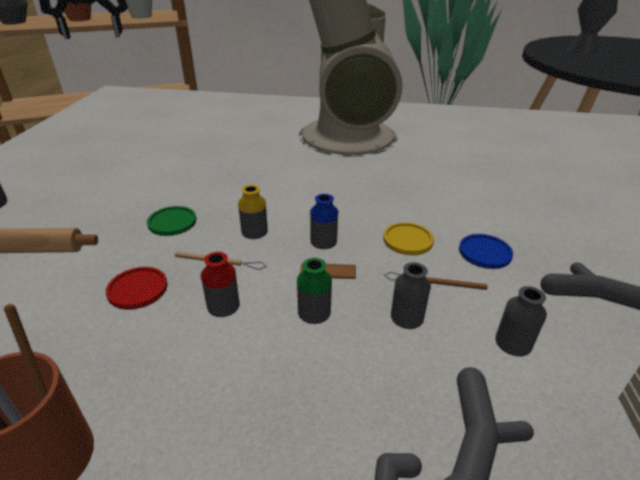

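```bash
cat > h.py <<'E'
from bench import env, kinematics, monitor, eyes, job
import cv2,numpy as np
from scipy.optimize import least_squares
from scipy.spatial.transform import Rotation as R
HUE={"blue":(110,130),"green":(50,75),"yellow":(18,32),"red":(-6,6)}
VASE=[(.053,.023),(.060,.023),(.066,.0185),(.070,.015),(.084,.015)]; SAUC=[(0,.042),(.011,.042)]
def proj(f,P):
    c=P@f["view"][:3,:3].T+f["view"][:3,3]; p=c@f["mtx"].T; return p[:,:2]/p[:,2:]
def model(f,xy,prof):
    t=np.linspace(0,2*np.pi,48,endpoint=False); hs=[]
    im=np.zeros((960*2,1280*2),np.uint8)
    for a,b in zip(prof,prof[1:]):
        P=np.vstack([np.c_[xy[0]+r*np.cos(t),xy[1]+r*np.sin(t),0*t+z] for z,r in(a,b)])
        cv2.fillConvexPoly(im,cv2.convexHull((proj(f,P)*4).round().astype(np.int32)),1)
    m=cv2.moments(im,True); return np.array([m["m10"],m["m01"]])/m["m00"]/4
def blobs(f,col):
    h=cv2.cvtColor(f["frame"],cv2.COLOR_RGB2HSV).astype(int); H=h[:,:,0].copy(); H[H>160]-=180
    a,b=HUE[col]; m=((H>=a)&(H<=b)&(h[:,:,1]>(150 if col in("red","yellow") else 100))&(h[:,:,2]>40)).astype(np.uint8)
    out=[]
    for c in cv2.findContours(m,cv2.RETR_EXTERNAL,cv2.CHAIN_APPROX_NONE)[0]:
        if cv2.contourArea(c)>150:
            c=cv2.convexHull(c) if 0 else c; k=cv2.moments(c); out.append((np.array([k["m10"],k["m01"]])/k["m00"],k["m00"]))
    return out
def ray(f,uv,z):
    M=f["view"]; d=M[:3,:3].T@np.linalg.solve(f["mtx"],[*uv,1]); o=-M[:3,:3].T@M[:3,3]; return (o+d*(z-o[2])/d[2])[:2]
def fit(obs,prof,x0):  # obs: list of (frame,uv)
    r=least_squares(lambda x:np.r_[tuple(model(f,x,prof)-uv for f,uv in obs)],x0,diff_step=.01); return r.x,r.fun
E
python3 - <<'E'
from h import *
F={n:eyes.grab_frame(n) for n in("top","scene")}
for c in HUE:
    B={n:blobs(F[n],c) for n in F}
    for n in B: print(c,n,[(u.round(1).tolist(),a) for u,a in B[n]])
f=F["top"]
for u in((181,181),(250,194)): print("grey",ray(f,u,.084))
E
```

```text
blue top [([188.3, 282.8], 1244.5)]
blue scene [([485.6, 250.7], 1340.0), ([323.8, 209.4], 558.0)]
green top [([450.3, 287.8], 1138.0), ([313.7, 194.7], 340.0)]
green scene [([314.0, 277.8], 903.5), ([171.2, 220.4], 1004.5), ([456.9, 30.7], 2190.5), ([411.4, 23.1], 315.0)]
yellow top [([249.0, 290.9], 1155.0)]
yellow scene [([408.0, 238.2], 1166.5), ([251.2, 200.1], 494.5)]
red top [([435.7, 204.0], 1002.0)]
red scene [([136.2, 287.5], 1823.0), ([217.5, 271.2], 881.5)]
grey [0.63359915 0.26868745]
grey [0.60929624 0.1354518 ]
```

```bash
sed -i 's/(150 if col in("red","yellow") else 100)/S/; s/def blobs(f,col)/def blobs(f,col,S=100)/' h.py
python3 - <<'E'
from h import *
F={n:eyes.grab_frame(n) for n in("top","scene")}
app={"blue":((319,276),(188,283)),"green":((314,194),(450,288)),"yellow":((381,283),(249,291)),"red":((376,192),(436,204))}
import json; out={}
for c in HUE:
  for k,prof,z in((0,VASE,.07),(1,SAUC,.008)):
    x0=ray(F["top"],app[c][k],z); obs=[]
    for n in F:
        S=(60 if (k==0 and n=="top") else 130)
        e=model(F[n],x0,prof); b=[(np.linalg.norm(u-e),u,a) for u,a in blobs(F[n],c,S)]; b=min(b,key=lambda q:q[0])
        print(c,k,n,"d",b[0].round(1),"A",b[2],fit([(F[n],b[1])],prof,x0)[0].round(4)); 
        if b[0]<12: obs.append((F[n],b[1]))
    x,r=fit(obs,prof,x0); print("  ",x.round(4),r.round(1)); out[c+"vs"[k]]=x.tolist()
json.dump(out,open("pos.json","w"))
E
```

```text
blue 0 top d 2.4 A 306.5 [0.4494 0.001 ]
blue 0 scene d 1.2 A 531.0 [0.4576 0.0026]
   [0.4518 0.0021] [-0.5 -1.2  0.2 -1.9]
blue 1 top d 0.5 A 1219.0 [0.4434 0.2653]
blue 1 scene d 1.3 A 1301.5 [0.4453 0.2641]
   [0.4439 0.2647] [ 0.3 -0.3  0.3 -0.5]
green 0 top d 0.9 A 371.5 [0.6162 0.0129]
green 0 scene d 3.6 A 867.0 [0.6212 0.0126]
   [0.6189 0.0127] [ 0.1 -1.3  0.4 -1.2]
green 1 top d 5.1 A 749.5 [ 0.4294 -0.275 ]
green 1 scene d 2.1 A 970.5 [ 0.4409 -0.2681]
   [ 0.4323 -0.273 ] [-1.  -1.4 -0.7 -2.9]
yellow 0 top d 0.6 A 426.5 [ 0.4417 -0.1173]
yellow 0 scene d 2.7 A 526.5 [ 0.448  -0.1177]
   [ 0.4436 -0.1181] [ 0.4 -1.   0.5 -1.4]
yellow 1 top d 0.2 A 1214.0 [0.4277 0.142 ]
yellow 1 scene d 1.1 A 1191.0 [0.43   0.1411]
   [0.4284 0.1415] [ 0.2 -0.3  0.2 -0.5]
red 0 top d 2.8 A 391.0 [ 0.6236 -0.1136]
red 0 scene d 6.2 A 903.0 [ 0.6276 -0.1135]
   [ 0.6258 -0.1139] [ 0.1 -1.1  0.2 -1. ]
red 1 top d 0.5 A 1087.5 [ 0.6115 -0.2462]
red 1 scene d 1.4 A 1863.5 [ 0.6136 -0.2464]
   [ 0.6127 -0.2466] [ 0.2 -0.5  0.2 -0.4]
```

```bash
cat >> h.py <<'E'
import json
def quat(s): y=np.array([s,0,0.]);z=np.array([0,0,-1.]);return R.from_matrix(np.c_[np.cross(y,z),y,z]).as_quat()
Z0,ZH=.024,.145
def p(c,k,z): return [*json.load(open("pos.json"))[c+k],z]
def pick(c,q):
    env.release() if monitor.sense()["finger_gap"]<.95 else None
    env.reach(p(c,"v",ZH),q); env.movel(p(c,"v",Z0),.12); env.close_gripper(30)
    s=monitor.sense(); print(c,"gap",s["finger_gap"],"F",s["gripper_force"],"t",s["clock"],s["position"].round(3))
    env.movel(p(c,"v",ZH),.12)
def place(c):
    env.movel(p(c,"s",ZH),.2); env.movel(p(c,"s",Z0+.014),.1)
    env.hold(.2); g=env.movel(p(c,"s",Z0+.003),.015,guard=4)
    s=monitor.sense(); print("guard",g,"z",s["position"].round(4),s["contact_force"].round(1))
def leave(c):
    env.hold(.2); env.release(); s=monitor.sense()["position"]; env.movel([s[0],s[1],ZH],.12); print("t",monitor.sense()["clock"])
E
python3 - <<'E'
from h import *
F={n:eyes.grab_frame(n) for n in("top","scene")}
d=json.load(open("pos.json"))
d["greens"]=fit([(F["top"],np.array([450.3,287.8])),(F["scene"],np.array([171.2,220.4]))],SAUC,d["greens"])[0].tolist(); print(d["greens"])
json.dump(d,open("pos.json","w"))
for s in(1,-1):
  for k in d:
    for z in (Z0,ZH):
      j=kinematics.ik([*d[k],z],quat(s)); print(s,k,None if j is None else np.round(j,2)[[0,5]])
E
```

```text
[0.43833007785560846, -0.2689635612385578]
1 bluev [-0.26 -0.26]
1 bluev [-0.26 -0.26]
1 blues [0.31 0.31]
1 blues [0.31 0.31]
1 greenv [-0.17 -0.17]
1 greenv [-0.17 -0.17]
1 greens [-0.78 -0.78]
1 greens [-0.78 -0.78]
1 yellowv [-0.52 -0.52]
1 yellowv [-0.52 -0.52]
1 yellows [0.06 0.06]
1 yellows [0.06 0.06]
1 redv [-0.36 -0.36]
1 redv [-0.36 -0.36]
1 reds [-0.56 -0.56]
1 reds [-0.56 -0.56]
-1 bluev None
-1 bluev None
-1 blues [ 0.31 -2.83]
-1 blues [ 0.31 -2.83]
-1 greenv None
-1 greenv None
-1 greens [-0.78  2.36]
-1 greens [-0.78  2.36]
-1 yellowv [-0.52  2.63]
-1 yellowv [-0.52  2.63]
-1 yellows None
-1 yellows None
-1 redv [-0.36  2.78]
-1 redv [-0.36  2.78]
-1 reds [-0.56  2.58]
-1 reds [-0.56  2.58]
```

Run:
```python
from h import *
pick("red",quat(1)); place("red"); 
f=eyes.grab_frame("scene"); cv2.imwrite("pics/r1.png",f["frame"][:,:,::-1])
```

```text
red gap 0.5215181208130273 F 30.2363920211792 t 4.1167 [ 0.626 -0.114  0.025]
guard True z [ 0.6126 -0.2467  0.0306] [-1.6  1.6  4.1]
```

View pics/r1.png

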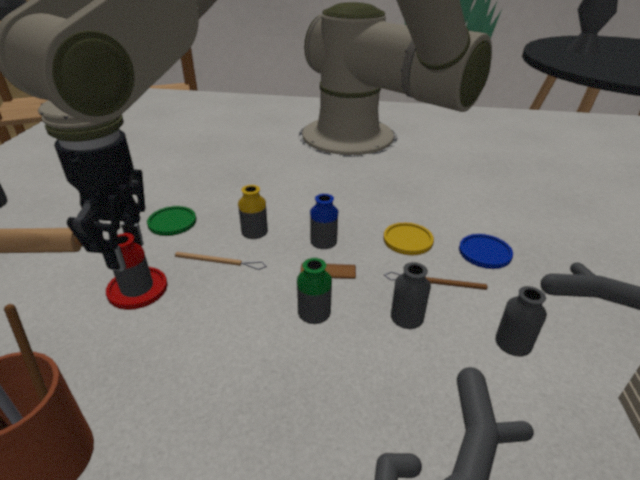

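The red vase stands on the red saucer (about pixel 134,280), still held, at the expected height. I'll release it and do the rest.

Run:
```python
from h import *
leave("red")
for c in("green","yellow"):
    pick(c,quat(1)); place(c); leave(c)
for n in("top","scene"):
    f=eyes.grab_frame(n); cv2.imwrite(f"pics/{n}2.png",f["frame"][:,:,::-1])
```

```text
t 9.8917
green gap 0.5124223453018053 F 30.20353674888611 t 12.5333 [0.619 0.013 0.025]
guard True z [ 0.4383 -0.2691  0.0306] [-1.1 -0.3  4.4]
t 19.2667
yellow gap 0.5184647615810101 F 29.81435716152191 t 21.5417 [ 0.444 -0.118  0.025]
guard True z [0.4283 0.1415 0.0305] [-1.  -0.3  5.3]
t 27.9
```

View pics/scene2.png

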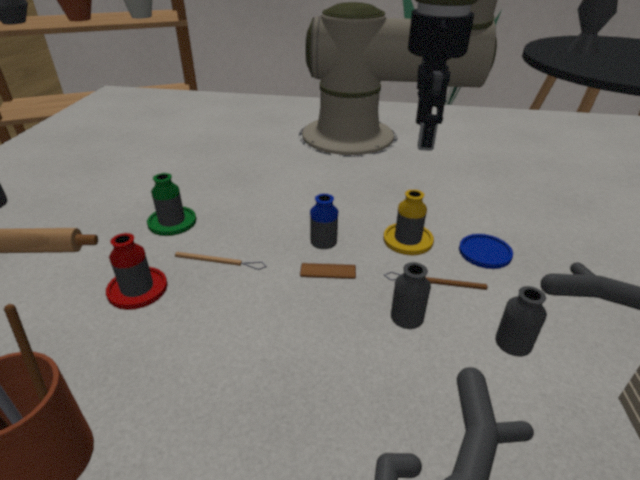

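The red (132,270), green (168,205) and yellow (411,222) vases stand upright in the middle of their saucers, and the plain ones haven't moved. Blue is next, with the arm backing off clear for the final check.

Run:
```python
from h import *
pick("blue",quat(1)); place("blue"); leave("blue")
env.movel([.36,.12,.25],.2); env.hold(.3)
F={n:eyes.grab_frame(n) for n in("top","scene")}
d=json.load(open("pos.json")); V=[(z+.006,r) for z,r in VASE]
for n in F:
    cv2.imwrite(f"pics/{n}3.png",F[n]["frame"][:,:,::-1])
```

```text
blue gap 0.5148191638295725 F 29.816032648086548 t 30.25 [0.452 0.002 0.024]
guard True z [0.4441 0.2647 0.0305] [0.3 0.5 4. ]
t 36.625
```

View pics/scene3.png

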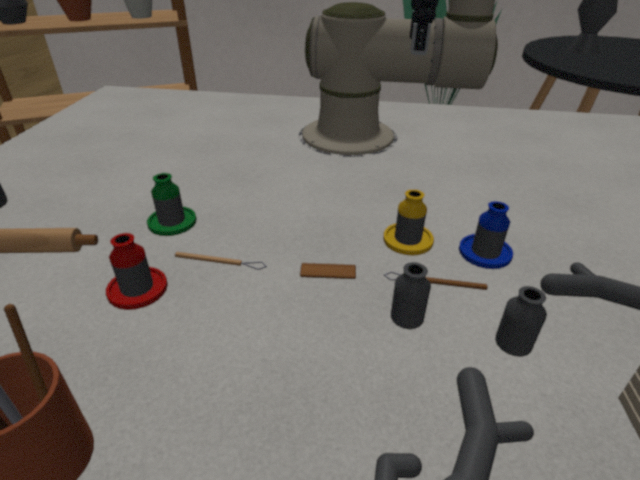

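View pics/top3.png

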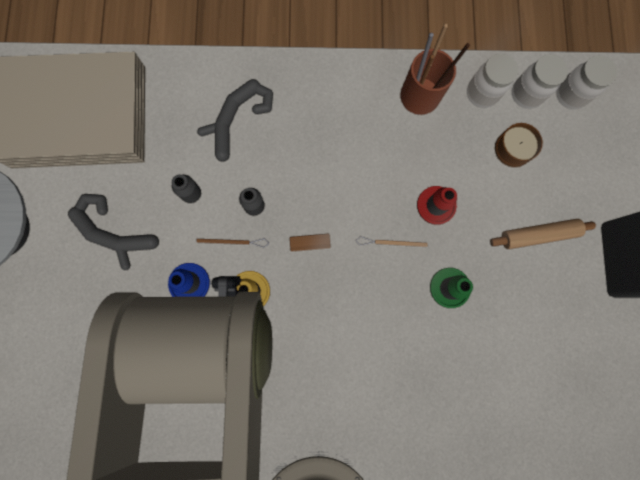

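All four vases stand upright on their own saucers (red 130,275; green 169,210; yellow 411,228; blue 489,240), and the plain vases are where they began. I'll check the mouth offsets by number, and hand in only if they are well inside the limit.

Run:
```python
from h import *
f=eyes.grab_frame("top"); g=eyes.grab_frame("scene"); d=json.load(open("pos.json")); ok=True
for c,u,w in(("red",(448,195),(123,239)),("green",(464,285),(163,178)),("blue",(177,282),(497,207)),("yellow",None,(414,195))):
    e=[np.array(ray(F,x,.09))-d[c+"s"] for F,x in((f,u),(g,w)) if x]
    print(c,[(q*1000).round(1).tolist() for q in e]); ok&=np.linalg.norm(np.mean(e,0))<.011
print(ok)
if ok: print(job.hand_in())
```

```text
red [[-2.8, 1.8], [1.2, 2.1]]
green [[-0.4, 1.4], [6.4, 4.5]]
blue [[-4.4, -1.2], [7.5, -3.2]]
yellow [[6.8, -1.5]]
True
the job is handed in; nothing more can be done
None
```

The job is handed in at about 38 s of the 112 s allowed: all four glazed vases stand upright on their own saucers, about 7 mm or less off centre by the camera check (limit 14.5 mm), and the two plain vases were not touched; the hand-in call returned no verdict.

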